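# Close a wire drive's pressure arm and snap its roll guard on

## Task

The feed rolls of the wire drive bolted to the bench have been changed: swing its open pressure arm shut until it clicks home on its spring catch, then set the loose roll guard squarely over the rolls and press it down until both end clips snap over it and it sits flush on the deck. Keep pressing after the snap: finish holding the guard down firmly (about 10 N or more), without letting go. Leave the other things on the bench where they are.

Things in the scene. Friction and masses are not known exactly. Their poses are not given: they have to be found in the camera images.
- wire_drive: Wire-feed drive, bolted to the bench: foot plate 150 x 190 mm, gearbox, aluminium deck 110 x 190 mm, its top 52 mm above the bench; motor reaches 126 mm behind the centre. Origin: centre of the foot's underside; x across, y along the wire to the torch socket (129 mm off), z up. The arm opens to -x. Brass wire guides (8 mm) leave both ends 9 mm above the deck.
- guard_seat (a point): Centre of the deck's top, axes as the drive's. The guard is home with its origin here and its long side along y, either way round. Four tapered steel pins, 8 mm thick, 23 mm tall, at x = +-33.5, y = +-60 mm locate it: the skirt drops outside them with 1.5 mm play in x and 1 mm in y.
- press_arm (a joint): Angle of the pressure arm (rad): 0 shut, grows as it swings out towards the drive's -x, at most 1.0; vertical hinge, stays where it is left. Pushed shut, its tip meets a spring plunger at about 0.13 and snaps past it at about 0.06 (3 to 6 N at the knob), then stops solid at 0. Home: below 0.025.
- thumb_knob (a point): Foot of the black thumb knob (14 mm thick, 10 mm tall) on the arm, 25 mm above the deck, 68 mm from the hinge: push the arm here from its outer side. The point's y points along the arm to its tip, its x in the closing direction. The arm below the knob is a bar 16 mm wide, 15 to 25 mm above the deck. Shut, the knob is at x = -20, y = +26 mm on the deck.
- pivot (a point): On the hinge axis of the arm, at the height of thumb_knob; x = -20, y = -42 mm on the deck.
- clip_left (a joint): Deflection (rad) of the spring clip at the deck's +y end: about 0 sprung in, about 0.2 while the guard's lip forces it outwards. It hooks over the lip when the guard is home. The clips stand 33 mm above the deck, 70 to 81 mm from its centre.
- clip_right (a joint): The same for the clip at the deck's -y end.
- roll_guard: Loose dark grey moulded guard, about 90 g: a cap open below, 84 mm (x) by 136 mm (y) by 40 mm high, walls 3 mm, a 6 mm catch lip 16 to 18 mm up each end (148 mm over the lips), a notch 16 mm wide, 16 high in each end for the wire guide, a finger rib on top. Stands upright on the bench. Origin: centre of its underside, z up. Half a turn makes no difference.
- guard_grip (a point): Middle of the finger rib on the guard's top, 51 mm above its underside: grip across its 18 mm (along the guard's x). The rib is 60 mm long (y) and 22 mm tall, top 62 mm above the underside. Coming down, the guard's lips meet the clips about 10 mm above home; forcing them aside takes 10 to 17 N in all, then the force drops and it sits on the deck.
- tip_box: Bystander: small cream carton, 45 x 75 x 26 mm. Leave it alone.
- tape_measure: Bystander: dark tape measure, 33 x 112 x 62 mm. Leave it alone.
- adj_wrench: Bystander: adjustable wrench, 42 x 198 x 13 mm. Leave it alone.
- soapstone_holder: Bystander: thin metal soapstone holder, 10 x 130 x 11 mm. Leave it alone.
- spark_lighter: Bystander: wire spark lighter, 36 x 158 x 12 mm. Leave it alone.
- bolt_tin: Bystander: open tin of bolts, 68 mm across, 50 high. Leave it alone.

How it is judged:
By the outcome, as a careful person would: the job done as asked, in the order asked, and still so for the second after the job is handed in, while the arm keeps its last pose, push and grip.
It also fails if it takes over 64 s, if anything falls off the work surface, if the arm or the gripper's body presses on something with over 40 N, if the wrist force passes 120 N, or if a joint passes its speed limit or range.

## Robot

A 6-joint arm with a two-finger parallel gripper is mounted at the origin on a cart in front of the work surface, level with it; the furniture and walls round the work are solid. World frame = base frame: x ahead of the robot, y to its left, z up, the work surface at z = 0. Lengths are in m, angles in degrees, forces in N, time in s.
With the tool pointing down it reaches from about 0.3 to 0.75 m from the base axis. Payload 8.5 kg.
Tool frame: the origin (TCP) lies midway between the tips of the shut fingers; the grasp point (between the pads) lies 19 mm behind it; z points along the fingers, y is the line along which they close (so a half turn about z gives the same grasp; the last joint's range is limited). The gripper opens to 85 mm and grips with 20 to 120 N. Pads are 22 mm wide; open, the fingers measure 114 mm over their backs; the gripper's body (76 mm by 85 mm) begins 54 mm behind the grasp point. The pads swing forward as they close: fully open they stand 13 mm farther back than shut.
Start: joints at [55.044, 21.807, 74.336, -0, 83.858, -12.336], TCP at [0.212, 0.508, 0.231] pointing down, gripper open.
Joint ranges: [-178.18, 178.18], [-50.72, 133.34], [12.68, 142.11], [-81.47, 261.47], [9.98, 163.14], [-165.26, 165.26]. Speed limits (degrees/s): [136.94, 136.94, 180, 180, 180, 180].

## Interface

Orientations are given as a 3x3 rotation matrix whose columns are the frame's x, y, z axes.
In Python, from rig import env, viewer, recognise, pinpoint gives the robot as it stands.
- The arm moves only by the tool move_arm, never from a script. Its argument "plan" is text: rows parted by semicolons, each of 7 numbers parted by spaces: the shift along the tool's x, y, z in m, then the turn, a rotation vector about the tool's x, y, z in rad, then the finger opening in m, from 0 to 0.0854. A call has 1 to 12 rows; each row shifts and turns the commanded pose from where the row before left it, along the tool's axes as they then stand; what a row does not reach is not made up. A row lasts 1/8 s, in which the tool goes at most 62.5 mm and 10.7 degrees, less where a joint would pass 70% of its speed; a pose out of reach is approached as far as the arm can. A call is refused whole if a number of a shift passes 0.0625 or a number of a turn 0.188, either way. A call with a gripper value outside its range is refused whole. The fingers move at their own pace and stop on an object; "grip_force" is the grip in N (left out, the last holds). Time passes only in rows, so rows that do not move let the fingers close. It gives the time, the measured TCP pose, the force, the opening and the grip force at its end, in the units of the state.
- env.observe(): the state, without advancing time (a new reading comes with each control period).
- viewer.get_image(name): name is "scene" or "top"; returns (picture, depth): 480x640x3 uint8, red, green, blue; 480x640 float32, m along the optical axis (not along the pixel's ray), 0 where there is no reading.
- viewer.calibration(name): a dict with "fx", "fy", "cx", "cy" (pixels), "R" (3x3) and "t" (3): a world point X has camera coordinates R X + t. Camera axes: x right, y down, z forward; pixel columns grow to the right and rows downward; lengths in m; the calibration is good to about 2 mm. A picture is of the moment at which its call begins. calibration takes no time and is no camera call.
- env.close_job(): hands the job in; it is judged then, once.
Trained networks look in the newest picture that a camera, given by its name, has taken for a name from the list of things; names that differ only in an ending like _2 or _b are one class to them, and where a whole thing is asked for, a point or a joint stands for the part that bears it (a point fixed in the world has none). Each returns a list of dicts, best first, with "conf" (0 to 1); they miss things now and then, are a little off and sometimes report something else, mostly with a low value. They report only what shows in the picture. A call takes as long as a camera call.
- recognise(camera, name): "extent" ([centre column, centre row, width, height] in pixels, round what is visible of it).
- pinpoint(camera, name): "pixel" ([column, row] in pixels: a listed point, or the origin of a listed thing).
The state is a dict: "time_s": time; "q": joint angles; "qvel": joint speeds; "joint_efforts": joint torques, N m; "position": TCP position; "tool_rot": TCP orientation; "ft_force": force on the tool from outside, world axes, zero at the start; "wrist_torque": the same for the moment, N m; "grip_width": finger opening in m; "gripper_force": force on a finger pad.
Only numpy, scipy, OpenCV 4.12 (cv2) and the standard library are available. Lean on these libraries where they do the work, as an engineer would, in place of code of your own. Each camera call takes 0.05 s, during which the arm holds its last target. There are 200 camera calls.

## Working session

There is one attempt and no reset: what is moved stays moved. The work goes in short steps, Python scripts to look and compute and a tool call to move; the robot and the scene stay as the last step left them, time stands still between calls to the robot, and variables do not carry over. Pictures are saved under pics/ and viewed, at most 10 in all, crops included, and the job is handed in when it is done.

Besides the shell and the picture viewer there is one more tool, called after "Emit:" as name(argument=value, ...) on one line, values as JSON. move_arm: Moves the arm, as the interface text tells. Its arguments: {"type":"object","properties":{"plan":{"type":"string"},"grip_force":{"type":"number"}},"required":["plan"]}

```bash
mkdir -p pics
cat > h.py <<'E'
import numpy as np, cv2
from rig import env, viewer, recognise, pinpoint
def cal(n):
    c=viewer.calibration(n); return c,np.array(c["R"]),np.array(c["t"])
def ray(n,px):
    c,R,t=cal(n); d=R.T@np.array([(px[0]-c["cx"])/c["fx"],(px[1]-c["cy"])/c["fy"],1.]); return -R.T@t,d
def atz(n,px,z):
    o,d=ray(n,px); return o+d*(z-o[2])/d[2]
def cloud(n,dep):
    c,R,t=cal(n); v,u=np.mgrid[:480,:640]
    P=np.stack([(u-c["cx"])/c["fx"]*dep,(v-c["cy"])/c["fy"]*dep,dep],-1); return (P-t)@R
def proj(n,X):
    c,R,t=cal(n); p=np.asarray(X)@R.T+t; return np.stack([p[...,0]/p[...,2]*c["fx"]+c["cx"],p[...,1]/p[...,2]*c["fy"]+c["cy"]],-1)
E
python3 - <<'E'
from h import *
np.set_printoptions(precision=4,suppress=True)
for n in("scene","top"):
    im,d=viewer.get_image(n); cv2.imwrite(f"pics/{n}0.png",im[:,:,::-1]); np.save(f"{n}0.npy",d)
    c,R,t=cal(n); print(n,"cam",-R.T@t,"fwd",R[2],c["fx"])
    for k,z in dict(wire_drive=0,guard_seat=.052,thumb_knob=.077,pivot=.077,roll_guard=0,guard_grip=.051).items():
        for r in pinpoint(n,k)[:2]: print(k,r["conf"],np.round(r["pixel"],1),atz(n,r["pixel"],z))
s=env.observe(); print(s["time_s"],s["position"],s["tool_rot"],s["ft_force"],s["grip_width"])
E
```

```text
scene cam [0.9046 0.6027 1.2696] fwd [-0.2557 -0.4887 -0.8341] 606.5617760290601
wire_drive 0.9 [278.8 229.7] [ 0.5674 -0.1728  0.    ]
guard_seat 0.97 [275.6 218.2] [ 0.5734 -0.1749  0.052 ]
guard_seat 0.21 [306.6 205.3] [ 0.4881 -0.1751  0.052 ]
thumb_knob 0.86 [307.6 207.1] [ 0.497  -0.1532  0.077 ]
thumb_knob 0.33 [280.6 231.5] [ 0.5863 -0.1193  0.077 ]
pivot 0.59 [281.9 198.5] [ 0.5411 -0.2047  0.077 ]
pivot 0.52 [351.8 215.7] [ 0.4142 -0.0826  0.077 ]
roll_guard 0.56 [339.5 383.3] [0.6246 0.2438 0.    ]
guard_grip 0.88 [340.7 372.2] [0.622  0.2385 0.051 ]
top cam [ 0.2521 -0.0813  1.2623] fwd [ 0.2412 -0.0219 -0.9702] 489.77779018319444
wire_drive 0.57 [344.7 234.9] [ 0.5605 -0.1766  0.    ]
guard_seat 0.77 [341.1 228.8] [ 0.5647 -0.1654  0.052 ]
thumb_knob 0.83 [341.3 255.7] [ 0.49   -0.1563  0.077 ]
pivot 0.68 [343.2 235.8] [ 0.5398 -0.1668  0.077 ]
pivot 0.62 [360.7 230.6] [ 0.5485 -0.2119  0.077 ]
roll_guard 0.55 [185.3 228.4] [0.6231 0.2442 0.    ]
guard_grip 0.73 [181.5 224.7] [0.619  0.2404 0.051 ]
guard_grip 0.71 [279. 253.] [ 0.5187 -0.0022  0.051 ]
0.7 [0.2115 0.5077 0.2313] [[-0.9231  0.3846  0.    ]
 [ 0.3846  0.9231 -0.    ]
 [-0.     -0.     -1.    ]] [-1.0988 -0.1517 -0.1966] 0.08513341296683195
```

View pics/scene0.png

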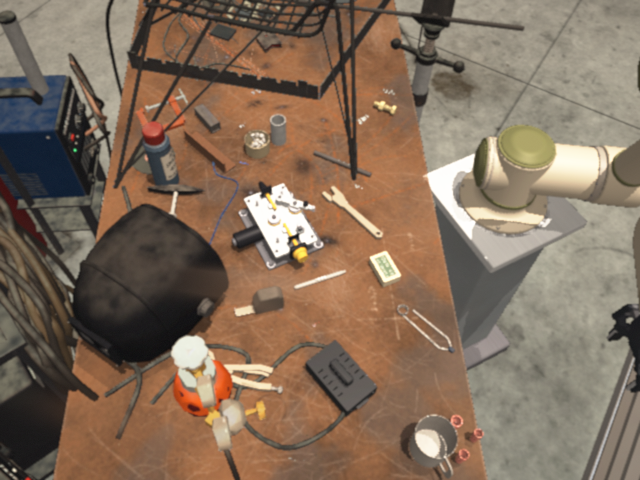

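View pics/top0.png

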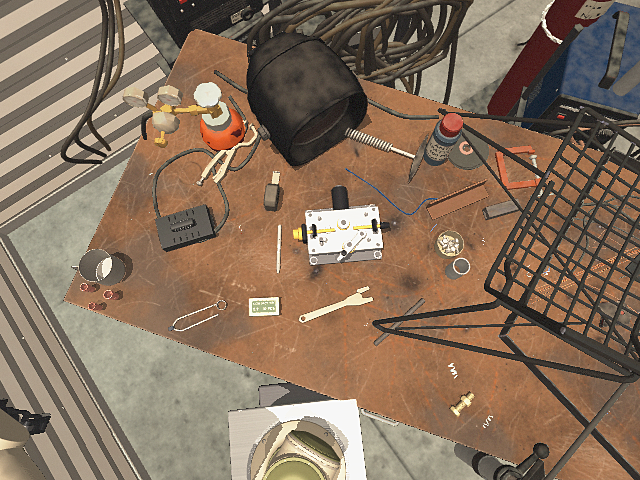

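The scene picture shows the drive at about (283,222), with its socket towards +y and the arm open towards the robot. The guard is at (340,377). Next I fit both poses from depth.

Run:
```python
from h import *
np.set_printoptions(precision=4,suppress=True)
def rect(P,lab):
    r=cv2.minAreaRect((P[:,:2]*1000).astype(np.float32)); print(lab,len(P),"c",np.array(r[0]),"size",np.array(r[1]),"ang",r[2], "medz",np.median(P[:,2]),"mean",P.mean(0))
for n in("scene","top"):
    d=np.load(n+"0.npy"); C=cloud(n,d); z=C[...,2]; ok=d>0
    g=ok&(np.hypot(C[...,0]-.622,C[...,1]-.241)<.11)
    print(n,"bench z",np.median(C[ok&(abs(z)<.02)&(np.hypot(C[...,0]-.62,C[...,1]-.1)<.1)][:,2]))
    m=(g&(z>.032)&(z<.045)).astype(np.uint8); m=cv2.morphologyEx(m,cv2.MORPH_OPEN,np.ones((3,3)))
    rect(C[m>0],"guardtop"); rect(C[g&(z>.054)],"rib")
    g=ok&(np.hypot(C[...,0]-.568,C[...,1]-.172)<0) | ok&(np.hypot(C[...,0]-.568,C[...,1]+.172)<.13)
    m=(g&(z>.046)&(z<.058)).astype(np.uint8); m=cv2.morphologyEx(m,cv2.MORPH_OPEN,np.ones((3,3)))
    nl,L,st,_=cv2.connectedComponentsWithStats(m); k=1+np.argmax(st[1:,4]); rect(C[L==k],"deck")
    im=cv2.imread(f"pics/{n}0.png"); c=proj(n,[.568,-.172,.05]).astype(int)
    cr=im[c[1]-50:c[1]+50,c[0]-65:c[0]+65]; cv2.imwrite(f"pics/{n}_crop.png",cv2.resize(cr,None,fx=6,fy=6,interpolation=cv2.INTER_CUBIC)); print("crop origin",c-[65,50])
```

```text
scene bench z -0.0011457746811352639
guardtop 2197 c [622.2324 237.8273] size [ 85.7298 137.0253] ang 11.671953201293945 medz 0.03876886355936557 mean [0.6234 0.2414 0.0387]
rib 259 c [621.501  237.5096] size [20.9001 60.5487] ang 11.739638328552246 medz 0.05998371852136879 mean [0.6225 0.2393 0.0598]
deck 1651 c [ 567.5803 -170.4408] size [191.5641 114.3474] ang 89.75982666015625 medz 0.05093827183917925 mean [ 0.5773 -0.1578  0.051 ]
crop origin [213 168]
top bench z 0.0007553135162927996
guardtop 1382 c [617.929  238.2624] size [ 86.1197 137.3812] ang 12.040153503417969 medz 0.040432267067926034 mean [0.6164 0.2366 0.0403]
rib 182 c [618.0308 237.7816] size [21.0508 59.5619] ang 12.013965606689453 medz 0.06189203207339626 mean [0.6173 0.2368 0.0616]
deck 2061 c [ 589.7285 -154.7665] size [144.1434 212.7838] ang 29.761104583740234 medz 0.05212078147216189 mean [ 0.5773 -0.1571  0.0521]
crop origin [278 177]
```

View pics/scene_crop.png

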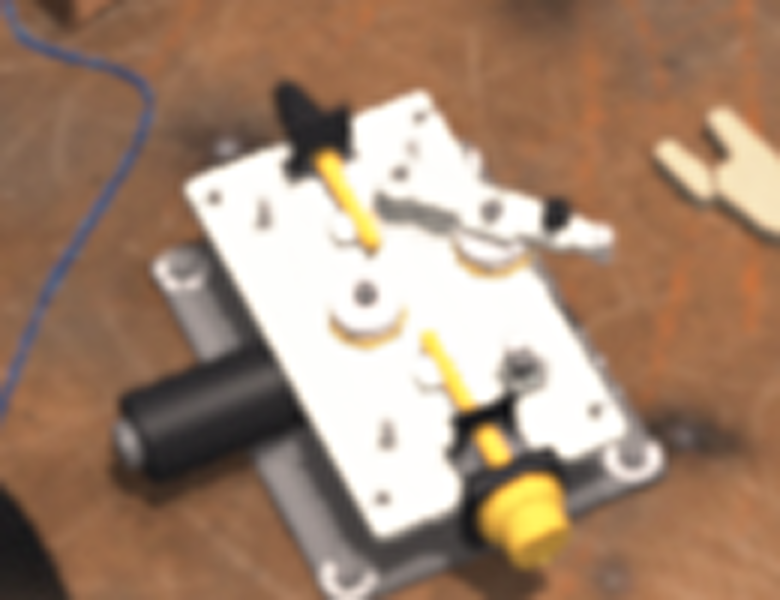

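View pics/top_crop.png

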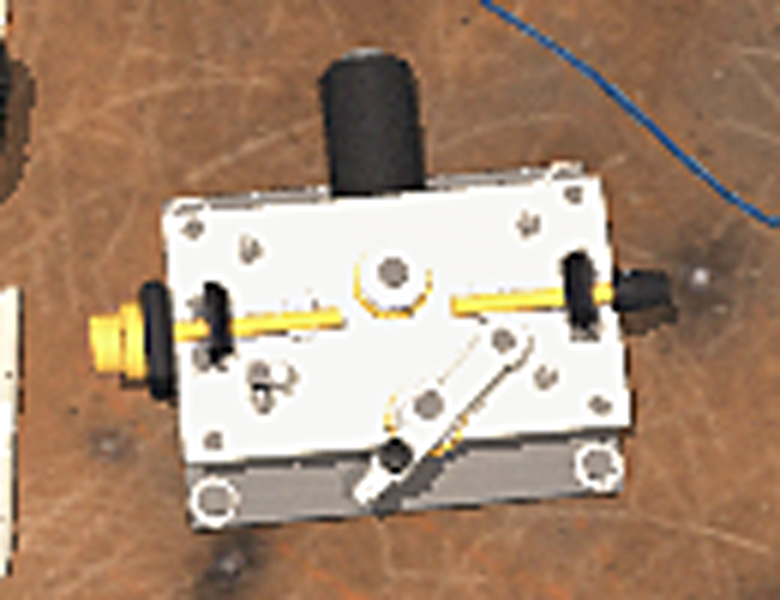

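The crops show the deck corners at scene crop (425,92), (632,440), (378,537) and (187,187), and at top crop (163,205), (600,175), (632,428) and (185,463). The knob is at scene (557,213) and top (396,455). I turn these into positions next.

Run:
```python
from h import *
np.set_printoptions(precision=4,suppress=True)
o=dict(scene=[213,168],top=[278,177])
# corner order: (-x,-y),(-x,+y),(+x,+y),(+x,-y) ; world x~drive x
cor=dict(scene=[(425,92),(632,440),(378,537),(187,187)],top=[(632,428),(185,463),(163,205),(600,175)])
f=lambda n,p:np.array(o[n])+(np.array(p)+.5)/6-.5
kn=dict(scene=(557,205),top=(396,448)); pv=dict(scene=(400,170),top=(505,338)); roll=dict(scene=(366,293),top=(392,271))
for n in cor:
    W=np.array([atz(n,f(n,p),.052)[:2] for p in cor[n]]); c=W.mean(0)
    y=(W[1]-W[0])+(W[2]-W[3]); x=(W[3]-W[0])+(W[2]-W[1])
    print(n,"c",c,"len",np.linalg.norm(y)/2,np.linalg.norm(x)/2,"yaw(y)",np.degrees(np.arctan2(-y[0],y[1])),"yaw(x)",np.degrees(np.arctan2(x[1],x[0])))
    print(" knobtop",atz(n,f(n,kn[n]),.087)[:2],"pivot",atz(n,f(n,pv[n]),.077)[:2])
    a=np.radians(np.degrees(np.arctan2(-y[0],y[1]))); R=np.array([[np.cos(a),-np.sin(a)],[np.sin(a),np.cos(a)]])
    print(" pivot from deck",c+R@[-.020,-.042]," in drive: knob",R.T@(atz(n,f(n,kn[n]),.087)[:2]-c))
    d=np.load(n+"0.npy");C=cloud(n,d);z=C[...,2]
    m=(d>0)&(np.hypot(C[...,0]-.55,C[...,1]+.17)<.2)&(z>.1); print(" tall near",m.sum(), C[m].min(0) if m.any() else "", C[m].max(0) if m.any() else "")
    m=(d>0)&(abs(C[...,0]-.55)<.15)&(abs(C[...,1]-0.03)<.15)&(z>.045); print(" tall between",m.sum(), C[m].max(0) if m.any() else "")
```

```text
scene c [ 0.5652 -0.1683] len 0.1915084503689102 0.10977878670387906 yaw(y) -1.0244999112879611 yaw(x) -1.3819386415238775
 knobtop [ 0.4978 -0.1634] pivot [ 0.5434 -0.2147]
 pivot from deck [ 0.5444 -0.2099]  in drive: knob [-0.0675  0.0037]
 tall near 0  
 tall between 1301 [0.6999 0.0278 0.0871]
top c [ 0.5628 -0.1712] len 0.18882411732670454 0.11292480521656642 yaw(y) -1.7247483674879087 yaw(x) -0.8378152089690394
 knobtop [ 0.4984 -0.1625] pivot [ 0.5422 -0.2137]
 pivot from deck [ 0.5415 -0.2126]  in drive: knob [-0.0645  0.0068]
 tall near 0  
 tall between 1184 [0.6998 0.1796 0.0909]
```

Emit:
move_arm(plan="0 0 0 0 0 0.171 0;0 0 0 0 0 0.171 0;0 0 0 0 0 0.171 0;0 0 0 0 0 0.171 0;0 0 0 0 0 0.171 0;0 0 0 0 0 0.171 0;0 0 0 0 0 0.171 0", grip_force=60)

```text
time_s: 1.58
position: [0.2115, 0.5077, 0.2313]
tool_rot: [[0.027, 1.0, 0.0], [1.0, -0.027, 0.0], [0.0, 0.0, -1.0]]
ft_force: [0.3, 0.3, -0.1]
grip_width: -0.0003
gripper_force: 0.0
```

Emit:
move_arm(plan="-0.058 0.022 0 0 0 0 0;-0.058 0.022 0 0 0 0 0;-0.058 0.022 0 0 0 0 0;-0.058 0.022 0 0 0 0 0;-0.058 0.022 0 0 0 0 0;-0.058 0.022 0 0 0 0 0;-0.058 0.022 0 0 0 0 0;-0.058 0.022 0 0 0 0 0;-0.058 0.022 0 0 0 0 0;-0.058 0.022 0 0 0 0 0;-0.058 0.022 0 0 0 0 0;-0.058 0.022 0 0 0 0 0")

```text
time_s: 3.08
position: [0.4612, -0.1959, 0.2315]
tool_rot: [[0.022, 1.0, 0.001], [1.0, -0.022, -0.0], [-0.0, 0.001, -1.0]]
ft_force: [0.2, -0.4, 1.0]
grip_width: -0.0001
gripper_force: 0.0
```

Emit:
move_arm(plan="0 0 0.05 0 0 0 0;0 0 0.05 0 0 0 0;0 0 0.04 0 0 0 0;0 0 0.018 0 0 0 0;0 0 0 0 0 0 0")

```text
time_s: 3.7
position: [0.4605, -0.1935, 0.0725]
tool_rot: [[0.021, 1.0, -0.002], [1.0, -0.021, 0.001], [0.001, -0.002, -1.0]]
ft_force: [-0.5, -0.6, 0.2]
grip_width: 0.0001
gripper_force: 0.0
```

Run:
```python
from h import *
s=env.observe(); print(s["time_s"],s["position"],s["ft_force"])
out=[]
for n in("scene","top"):
    im,d=viewer.get_image(n); c=proj(n,[.52,-.18,.07]).astype(int); o=c-[50,55]; print(n,o,proj(n,s["position"])-o)
    out.append(cv2.resize(im[o[1]:o[1]+110,o[0]:o[0]+100,::-1],None,fx=4,fy=4,interpolation=cv2.INTER_CUBIC))
cv2.imwrite("pics/push.png",np.hstack(out)[:, :800])
```

```text
3.7 [ 0.46045125 -0.19345405  0.07246115] [-0.53641689 -0.62754344  0.2093175 ]
scene [244 149] [69.1995759  41.96892919]
top [299 188] [58.60120988 78.1929262 ]
```

View pics/push.png

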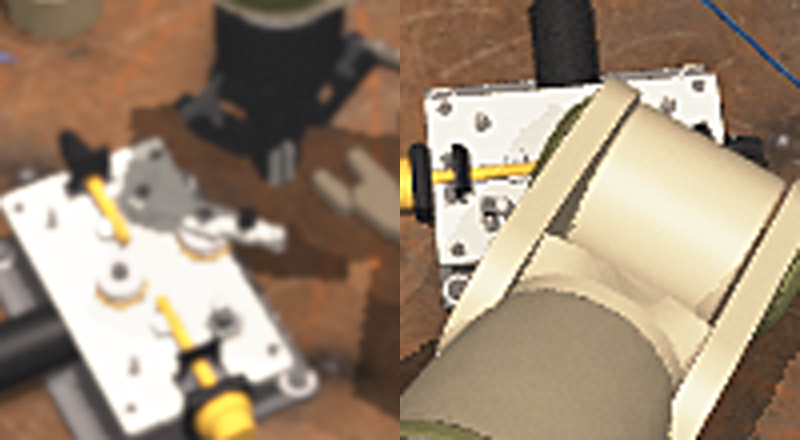

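The scene half shows the finger tips at about (280,172), on the outer side of the open arm. The knob is at (265,225) and the path is clear.

Emit:
move_arm(plan="0.005 0.007 0 0 0 0 0;0.005 0.007 0 0 0 0 0;0.005 0.007 0 0 0 0 0;0.005 0.007 0 0 0 0 0;0.005 0.007 0 0 0 0 0;0.005 0.007 0 0 0 0 0;0 0 0 0 0 0 0")

```text
time_s: 4.68
position: [0.504, -0.1643, 0.0733]
tool_rot: [[0.02, 1.0, 0.0], [1.0, -0.02, -0.0], [-0.0, 0.0, -1.0]]
ft_force: [-0.1, 0.5, 0.4]
grip_width: -0.0003
gripper_force: 0.0
```

Emit:
move_arm(plan="0.005 0.006 0 0 0 0 0;0.004 0.004 0 0 0 0 0;0 0 0 0 0 0 0")

```text
time_s: 5.05
position: [0.5141, -0.1562, 0.0734]
tool_rot: [[0.021, 1.0, 0.001], [1.0, -0.021, -0.001], [-0.001, 0.001, -1.0]]
ft_force: [-1.0, -1.4, 0.3]
grip_width: 0.0003
gripper_force: 0.6
```

Emit:
move_arm(plan="0.002 0.002 0 0 0 0 0;0.002 0.002 0 0 0 0 0;0 0 0 0 0 0 0")

```text
time_s: 5.42
position: [0.5171, -0.1519, 0.0733]
tool_rot: [[0.021, 1.0, -0.002], [1.0, -0.021, 0.0], [0.0, -0.002, -1.0]]
ft_force: [-3.4, -2.1, 1.9]
grip_width: 0.0
gripper_force: 1.7
```

Emit:
move_arm(plan="0 0.002 0 0 0 0 0;0 0.001 0 0 0 0 0;0 0 0 0 0 0 0")

```text
time_s: 5.8
position: [0.521, -0.1517, 0.0733]
tool_rot: [[0.021, 1.0, 0.001], [1.0, -0.021, 0.0], [0.0, 0.001, -1.0]]
ft_force: [0.4, -0.1, 0.2]
grip_width: -0.0002
gripper_force: 0.1
```

Emit:
move_arm(plan="0 0.002 0 0 0 0 0;0 0 0 0 0 0 0")

```text
time_s: 6.05
position: [0.5219, -0.1517, 0.0731]
tool_rot: [[0.021, 1.0, -0.003], [1.0, -0.021, 0.001], [0.001, -0.003, -1.0]]
ft_force: [-5.6, -0.6, 2.4]
grip_width: -0.0
gripper_force: 2.8
```

Emit:
move_arm(plan="0 0.002 0 0 0 0 0;0 0 0 0 0 0 0;0 0 0 0 0 0 0")

```text
time_s: 6.42
position: [0.5224, -0.1517, 0.0729]
tool_rot: [[0.021, 1.0, -0.006], [1.0, -0.021, 0.001], [0.001, -0.006, -1.0]]
ft_force: [-12.9, -1.3, 4.7]
grip_width: 0.0
gripper_force: 6.2
```

Emit:
move_arm(plan="0 -0.02 0 0 0 0 0;0 -0.02 0 0 0 0 0;0 0 -0.06 0 0 0 0.06;0 0 -0.06 0 0 0 0.06;0.04 0 -0.03 0 0 0 0.06;0.06 0 0 0 0 0 0.06;0.062 0 0 0 0 0 0.06;0.062 0 0 0 0 0 0.06;0.062 0 0 0 0 0 0.06;0 0 0 0 0 0 0.06")

```text
time_s: 7.68
position: [0.4903, 0.1385, 0.2233]
tool_rot: [[0.015, 1.0, 0.0], [1.0, -0.015, 0.001], [0.001, 0.0, -1.0]]
ft_force: [1.0, -0.3, -0.4]
grip_width: 0.0597
gripper_force: 0.0
```

Run:
```python
from h import *
s=env.observe(); print(s["time_s"],s["position"],s["ft_force"])
out=[]
for n in("scene","top"):
    im,d=viewer.get_image(n); np.save(n+"1.npy",d);cv2.imwrite(f"pics/{n}1.png",im[:,:,::-1]); c=proj(n,[.56,-.17,.07]).astype(int); o=c-[45,45]; print(n,o)
    out.append(cv2.resize(im[o[1]:o[1]+90,o[0]:o[0]+88,::-1],None,fx=4.5,fy=4.5,interpolation=cv2.INTER_CUBIC))
    for k,z in dict(guard_seat=.052,thumb_knob=.077,pivot=.077).items():
        for r in pinpoint(n,k)[:2]: print(k,r["conf"],atz(n,r["pixel"],z))
cv2.imwrite("pics/shut.png",np.hstack(out)[:, :800])
```

```text
7.675 [0.49032199 0.13850389 0.22332489] [ 0.95788648 -0.32387929 -0.36528473]
scene [236 168]
guard_seat 0.72 [0.6371428  0.24807295 0.052     ]
guard_seat 0.64 [ 0.57257305 -0.17046855  0.052     ]
thumb_knob 0.61 [ 0.54118557 -0.13970874  0.077     ]
pivot 0.85 [ 0.54617097 -0.20422159  0.077     ]
top [298 183]
guard_seat 0.65 [ 0.56648704 -0.16872759  0.052     ]
thumb_knob 0.86 [ 0.53873103 -0.14011112  0.077     ]
thumb_knob 0.73 [0.38288401 0.03547007 0.077     ]
pivot 0.56 [ 0.5427525  -0.20939361  0.077     ]
```

View pics/shut.png

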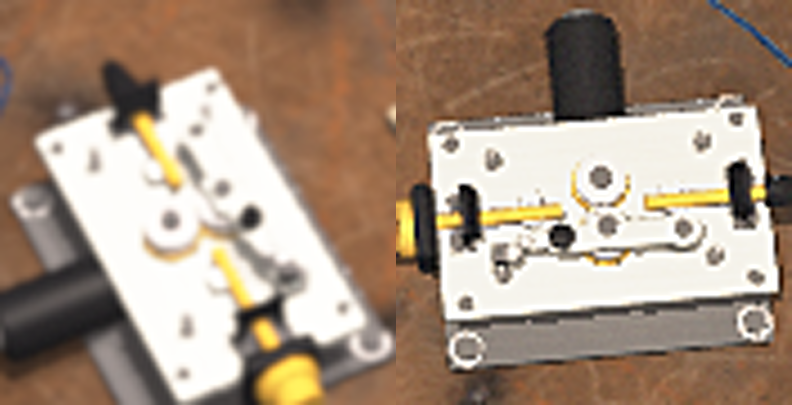

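The arm is shut along the wire, with the knob at about (560,236) in the top half and its tip past the catch at (505,260). Next comes grasping the guard.

Emit:
move_arm(plan="0.034 0.043 0 0 0 0 0.05;0.034 0.043 0 0 0 0 0.05;0.034 0.042 0 0 0 0 0.05;0 0 0.04 0 0 -0.115 0.05;0 0 0.04 0 0 -0.114 0.05;0 0 0.04 0 0 0 0.05;0 0 0.03 0 0 0 0.05;0 0 0 0 0 0 0.05;0 0 0 0 0 0 0.05")

```text
time_s: 9.2
position: [0.6217, 0.2338, 0.0748]
tool_rot: [[-0.206, 0.979, 0.002], [0.979, 0.206, 0.0], [-0.0, 0.002, -1.0]]
ft_force: [-0.2, -0.1, 0.6]
grip_width: 0.0501
gripper_force: 0.0
```

Run:
```python
from h import *
np.set_printoptions(precision=4,suppress=True)
# seat from pins (tips z~.075), corners again
o=dict(scene=np.array([236,168]),top=np.array([298,183])); x0=dict(scene=0,top=396)
pin=dict(top=[((493,158),(33.5,60)),((703,140),(33.5,-60)),((715,255),(-33.5,-60))],scene=[((93,158),(33.5,-60)),((187,328),(33.5,60)),((197,130),(-33.5,-60))])
for n in pin:
    W=np.array([atz(n,o[n]+(np.array(p)-[x0[n],0]+.5)/4.5-.5,.072)[:2] for p,_ in pin[n]]); D=np.array([q for _,q in pin[n]])/1000
    Wc,Dc=W-W.mean(0),D-D.mean(0); a=np.arctan2((Dc[:,0]*Wc[:,1]-Dc[:,1]*Wc[:,0]).sum(),(Dc*Wc).sum()); R=np.array([[np.cos(a),-np.sin(a)],[np.sin(a),np.cos(a)]])
    c=W.mean(0)-R@D.mean(0); print(n,"seat",c,"yaw",np.degrees(a),"res",W-(c+D@R.T))
s=env.observe(); print(s["position"],s["tool_rot"])
for n in ("scene","top"):
    im,d=viewer.get_image(n)
    for r in pinpoint(n,"guard_grip")[:2]: print(n,r["conf"],atz(n,r["pixel"],.051))
    if n=="scene":
        c=proj(n,[.62,.238,.05]).astype(int)-[50,50]; print(c,(proj(n,s["position"])-c)*6); cv2.imwrite("pics/pre.png",cv2.resize(im[c[1]:c[1]+100,c[0]:c[0]+100,::-1],None,fx=6,fy=6,interpolation=cv2.INTER_CUBIC))
```

```text
top seat [ 0.5598 -0.1705] yaw -1.221274488420936 res [[-0.0004 -0.0011]
 [ 0.0001  0.0003]
 [ 0.0003  0.0007]]
scene seat [ 0.5713 -0.1613] yaw -0.9000540809241376 res [[-0.0029 -0.0031]
 [-0.0025 -0.0014]
 [ 0.0055  0.0044]]
[0.6217 0.2338 0.0748] [[-0.2059  0.9786  0.0021]
 [ 0.9786  0.2059  0.0004]
 [-0.      0.0022 -1.    ]]
scene 0.85 [0.6159 0.2318 0.051 ]
[291 321] [296.1602 270.3494]
top 0.58 [ 0.5505 -0.2167  0.051 ]
top 0.57 [0.6294 0.24   0.051 ]
```

View pics/pre.png

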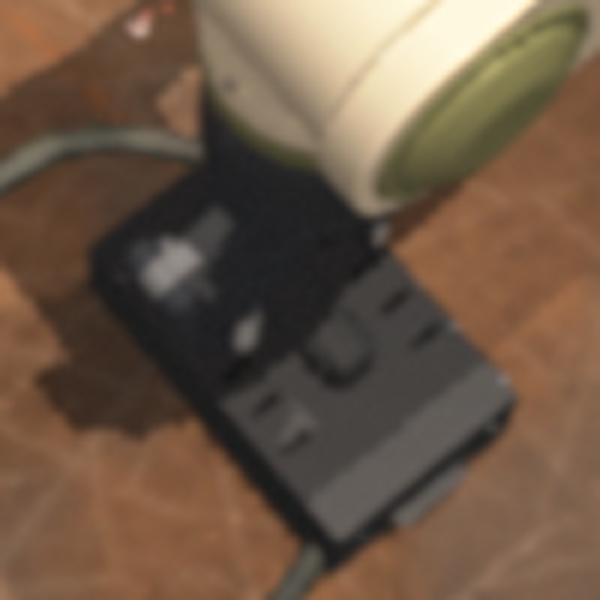

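The picture shows the fingers straddling the rib, whose near end is at (340,360). The tool is about 4 mm short along the rib, so I correct that, go down and close.

Emit:
move_arm(plan="0.004 -0.001 0.012 0 0 0 0.05;0 0 0.012 0 0 0 0.05;0 0 0.007 0 0 0 0.05;0 0 0 0 0 0 0.05")

```text
time_s: 9.9
position: [0.6188, 0.2376, 0.0414]
tool_rot: [[-0.206, 0.978, -0.002], [0.978, 0.206, -0.0], [0.0, -0.002, -1.0]]
ft_force: [-0.6, -0.5, 0.6]
grip_width: 0.05
gripper_force: 0.0
```

Emit:
move_arm(plan="0 0 0 0 0 0 0.01;0 0 0 0 0 0 0.01;0 0 0 0 0 0 0.01;0 0 0 0 0 0 0.01;0 0 0 0 0 0 0.01;0 0 0 0 0 0 0.01", grip_force=80)

```text
time_s: 10.65
position: [0.6195, 0.2378, 0.043]
tool_rot: [[-0.206, 0.978, 0.001], [0.978, 0.206, 0.0], [-0.0, 0.001, -1.0]]
ft_force: [-0.4, 0.2, 5.4]
grip_width: 0.0162
gripper_force: 80.0
```

Emit:
move_arm(plan="0 0 -0.02 0 0 0 0.01;0 0 -0.04 0 0 0 0.01;0 0 -0.05 0 0 0 0.01;0 0 -0.04 0 0 0 0.01;0 0 0 0 0 0.115 0.01;0 0 0 0 0 0.114 0.01;0 0 0 0 0 0 0.01")

```text
time_s: 11.52
position: [0.6188, 0.2377, 0.1917]
tool_rot: [[0.02, 1.0, -0.001], [1.0, -0.02, -0.0], [-0.0, -0.001, -1.0]]
ft_force: [0.3, 0.1, -1.6]
grip_width: 0.0158
gripper_force: 79.3
```

Run:
```python
from h import *
np.set_printoptions(precision=4,suppress=True)
s=env.observe(); print(s["position"],s["tool_rot"],s["grip_width"],s["ft_force"])
p=s["position"]
for n in ("scene","top"):
    im,d=viewer.get_image(n); C=cloud(n,d); z=C[...,2]; cv2.imwrite(f"pics/{n}2.png",im[:,:,::-1])
    m=((d>0)&(abs(C[...,0]-p[0])<.08)&(abs(C[...,1]-p[1])<.1)&(z>p[2]-.012)&(z<p[2]+.004)).astype(np.uint8)
    P=C[m>0]; print(n,len(P),np.median(P[:,2]) , cv2.minAreaRect((P[:,:2]*1000).astype(np.float32)))
```

```text
[0.6188 0.2377 0.1917] [[ 0.02    0.9998 -0.0012]
 [ 0.9998 -0.02   -0.0003]
 [-0.0003 -0.0012 -1.    ]] 0.015782269935730727 [ 0.324   0.0848 -1.6047]
scene 1695 0.18735610269833436 ((622.3253784179688, 238.41543579101562), (137.2509002685547, 85.554443359375), 88.57171630859375)
top 868 0.1892246589394197 ((618.428466796875, 201.8407440185547), (64.8226318359375, 85.6514892578125), 89.32733154296875)
```

Run:
```python
from h import *
np.set_printoptions(precision=4,suppress=True)
for n in("scene","top"):
    d=np.load(n+"1.npy"); im=cv2.imread(f"pics/{n}1.png"); C=cloud(n,d); z=C[...,2]
    for lo in (.044,.047):
        m=((d>0)&(abs(C[...,0]-.565)<.075)&(abs(C[...,1]+.17)<.115)&(z>lo)&(z<.057)&(im.min(-1)>150)).astype(np.uint8)
        nl,L,st,_=cv2.connectedComponentsWithStats(m); k=1+np.argmax(st[1:,4]); P=C[L==k]
        print(n,lo,st[k,4],cv2.minAreaRect((P[:,:2]*1000).astype(np.float32)),np.median(P[:,2]))
        # robust edges: percentile per slice in frame yaw -1.2
        a=np.radians(-1.2);R=np.array([[np.cos(a),-np.sin(a)],[np.sin(a),np.cos(a)]]); Q=(P[:,:2]-[.564,-.170])@R*1000
        e=[]
        for ax in (0,1):
            b=np.round(Q[:,1-ax]/6); rr=[(k2*6,Q[b==k2,ax].min(),Q[b==k2,ax].max()) for k2 in np.unique(b) if (b==k2).sum()>8]
            rr=np.array([r for r in rr if abs(r[0])<(85 if ax==0 else 45)]); lo_,hi=np.median(rr[:,1]),np.median(rr[:,2]); e.append((lo_,hi,(lo_+hi)/2))
            g=(abs(rr[:,1]-lo_)<5); h=abs(rr[:,2]-hi)<5; e.append((np.degrees(np.polyfit(rr[g,0],rr[g,1],1)[0]),np.degrees(np.polyfit(rr[h,0],rr[h,2],1)[0])))
        print("  x",np.round(e[0],1),np.round(e[1],2),"y",np.round(e[2],1),np.round(e[3],2))
```

```text
scene 0.044 1868 ((565.6580200195312, -170.81826782226562), (194.5656280517578, 111.08633422851562), 89.33692932128906) 0.050707900962284405
  x [-52.5  56.2   1.9] [-0.52 -0.26] y [-95.2  90.5  -2.4] [ 0.89 -1.16]
scene 0.047 1696 ((565.8566284179688, -170.7582244873047), (194.44100952148438, 110.69037628173828), 89.33692932128906) 0.051020522100645165
  x [-52.2  56.2   2. ] [-0.37 -0.26] y [-95.1  90.5  -2.3] [ 0.04 -1.48]
top 0.044 2017 ((562.2872314453125, -171.35983276367188), (189.4435577392578, 111.0000991821289), 89.25074768066406) 0.052244449670501895
  x [-56.   51.8  -2.1] [-0.65 -0.38] y [-94.4  91.9  -1.2] [0.33 0.06]
top 0.047 1985 ((562.4075317382812, -171.03553771972656), (189.0880126953125, 110.99163055419922), 89.07317352294922) 0.05227114743748701
  x [-56.   51.8  -2.1] [-0.65 -0.47] y [-94.4  91.9  -1.2] [0.42 0.01]
```

Emit:
move_arm(plan="-0.05 -0.008 0 0 0 0 0.01;-0.05 -0.008 0 0 0 0 0.01;-0.05 -0.008 0 0 0 0 0.01;-0.05 -0.008 0 0 0 0 0.01;-0.05 -0.008 0 0 0 0 0.01;-0.05 -0.008 0 0 0 0 0.01;-0.05 -0.008 0 0 0 0 0.01;-0.05 -0.007 0 0 0 0 0.01;0 0 0 0 0 0 0.01;0 0 0 0 0 0 0.01")

```text
time_s: 12.88
position: [0.5476, -0.1605, 0.1922]
tool_rot: [[0.02, 1.0, -0.0], [1.0, -0.02, 0.0], [0.0, -0.0, -1.0]]
ft_force: [1.1, 1.8, -0.5]
grip_width: 0.0161
gripper_force: 79.3
```

Emit:
move_arm(plan="-0.010 0.0155 0.02 0 0 -0.006 0.01;0 0 0.03 0 0 0 0.01;0 0 0 0 0 0 0.01;0 0 0 0 0 0 0.01")

```text
time_s: 13.38
position: [0.5635, -0.1706, 0.1435]
tool_rot: [[0.014, 1.0, 0.001], [1.0, -0.014, -0.001], [-0.001, 0.001, -1.0]]
ft_force: [0.2, 0.4, -0.6]
grip_width: 0.0161
gripper_force: 79.3
```

Run:
```python
from h import *
np.set_printoptions(precision=4,suppress=True)
s=env.observe(); p=s["position"]; print(s["time_s"],p,s["tool_rot"][:,1],s["ft_force"])
out=[]
for n in ("scene","top"):
    im,d=viewer.get_image(n); C=cloud(n,d); z=C[...,2]; np.save(n+"3.npy",d); cv2.imwrite(f"pics/{n}3.png",im[:,:,::-1])
    m=((d>0)&(abs(C[...,0]-p[0])<.08)&(abs(C[...,1]-p[1])<.1)&(z>p[2]-.012)&(z<p[2]+.004)).astype(np.uint8)
    P=C[m>0]; print(n,len(P),np.median(P[:,2]) , cv2.minAreaRect((P[:,:2]*1000).astype(np.float32)))
    c=proj(n,[.565,-.17,.07]).astype(int)-[50,50]; print(c)
    out.append(cv2.resize(im[c[1]:c[1]+100,c[0]:c[0]+100,::-1],None,fx=4,fy=4,interpolation=cv2.INTER_CUBIC))
    for k in ("guard_seat","guard_grip"):
        for r in pinpoint(n,k)[:1]: print(k,r["conf"],atz(n,r["pixel"],.052 if k=="guard_seat" else p[2]+.008))
cv2.imwrite("pics/hover.png",np.hstack(out))
```

```text
13.375 [ 0.5635 -0.1706  0.1435] [ 0.9999 -0.0135  0.0014] [ 0.2398  0.4457 -0.632 ]
scene 1095 0.1388564073252445 ((567.84619140625, -167.94224548339844), (138.52601623535156, 85.98075103759766), 88.72315216064453)
[229 164]
guard_seat 0.94 [ 0.5698 -0.1677  0.052 ]
guard_grip 0.9 [ 0.5643 -0.1725  0.1515]
top 123 0.1406699139734618 ((545.9210205078125, -221.07359313964844), (51.884376525878906, 33.44733428955078), 4.084578990936279)
[293 176]
```

View pics/hover.png

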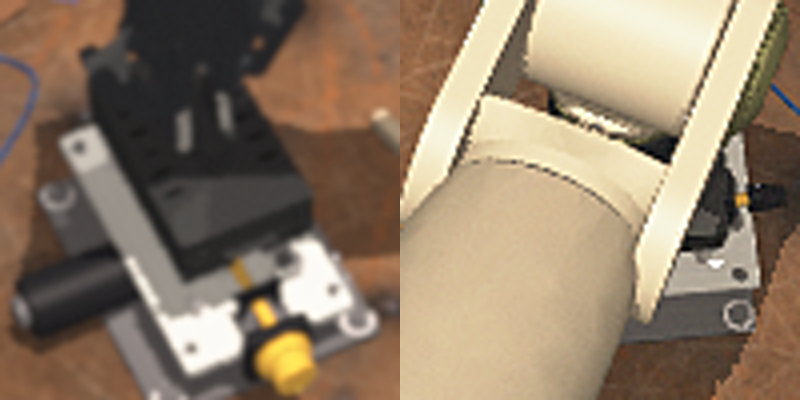

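In the hover picture the guard is square to the deck, and its +y end stops short of the wire-guide block at about (245,290). I refine the seat by fitting outlines in the same cameras.

```bash
cat > fit.py <<'E'
from h import *
from scipy.optimize import minimize
np.set_printoptions(precision=4,suppress=True)
def hullmask(n,X,S=4):
    q=proj(n,X); h=cv2.convexHull(((q+.5)*S*16-8).astype(np.int32).reshape(-1,1,2))
    M=np.zeros((480*S,640*S),np.uint8); cv2.fillConvexPoly(M,h,255,cv2.LINE_8,4); return cv2.resize(M,(640,480),interpolation=cv2.INTER_AREA)/255.
def fit(n,mask,box,p0):
    m=mask.astype(float)
    def cost(p):
        a=p[2]/50;c,s=np.cos(a),np.sin(a); B=np.array([[c*x-s*y+p[0],s*x+c*y+p[1],z] for x,y,z in box]); return abs(hullmask(n,B)-m).sum()
    best=min((minimize(cost,np.array(p0)+d,method="Nelder-Mead",options=dict(initial_simplex=np.array(p0)+d+np.array([[0,0,0],[.006,0,0],[0,.006,0],[0,0,1.5]]),xatol=1e-4,fatol=.05)) for d in ([0,0,0],[.003,-.003,.5],[-.003,.003,-.5])),key=lambda r:r.fun)
    return best.x[:2],np.degrees(best.x[2]/50),best.fun,m.sum()
def quad(hx,hy,z): return [(sx*hx,sy*hy,z) for sx in(-1,1) for sy in(-1,1)]
E
python3 - <<'E'
from fit import *
for n in("scene","top"):
    im=cv2.imread(f"pics/{n}1.png").astype(int); d=np.load(n+"1.npy"); C=cloud(n,d); 
    reg=(d>0)&(abs(C[...,0]-.564)<.07)&(abs(C[...,1]+.17)<.11)
    m=(reg&(im.min(-1)>150)&(C[...,2]>.035)).astype(np.uint8); nl,L,st,_=cv2.connectedComponentsWithStats(m); m=(L==1+np.argmax(st[1:,4])).astype(np.uint8)
    hull=cv2.convexHull(cv2.findContours(m,cv2.RETR_EXTERNAL,cv2.CHAIN_APPROX_NONE)[0][0]); H=np.zeros_like(m); cv2.fillConvexPoly(H,hull,1)
    print(n,"deck",fit(n,H,quad(.055,.095,.052),[.564,-.17,-.7]))
    d=np.load(n+"0.npy"); C=cloud(n,d); im=cv2.imread(f"pics/{n}0.png")
    # guard top face by depth + rib
    m=((d>0)&(np.hypot(C[...,0]-.62,C[...,1]-.238)<.1)&(C[...,2]>.03)).astype(np.uint8); nl,L,st,_=cv2.connectedComponentsWithStats(m); m=(L==1+np.argmax(st[1:,4])).astype(np.uint8)
    hull=cv2.convexHull(cv2.findContours(m,cv2.RETR_EXTERNAL,cv2.CHAIN_APPROX_NONE)[0][0]); H=np.zeros_like(m); cv2.fillConvexPoly(H,hull,1)
    print(n,"guard",fit(n,H,quad(.042,.068,.04)+quad(.042,.068,.0305 if n=="scene" else .0295),[.62,.238,10.4]))
E
```

```text
scene deck (array([ 0.5664, -0.168 ]), np.float64(-0.8309505811622371), np.float64(87.22745098039215), np.float64(2996.0))
scene guard (array([0.6224, 0.2384]), np.float64(11.496237375312756), np.float64(52.85882352941177), np.float64(2632.0))
top deck (array([ 0.5619, -0.171 ]), np.float64(-0.9180691472714064), np.float64(65.96862745098039), np.float64(3158.0))
top guard (array([0.6182, 0.2381]), np.float64(11.855134594723674), np.float64(60.34117647058824), np.float64(1800.0))
```

Emit:
move_arm(plan="0 -0.0008 0.01 0 0 0 0.01;0 0 0.009 0 0 0 0.01;0 0 0 0 0 0 0.01;0 0 0 0 0 0 0.01")

```text
time_s: 14.18
position: [0.5623, -0.1712, 0.1233]
tool_rot: [[0.015, 1.0, 0.0], [1.0, -0.015, -0.0], [-0.0, 0.0, -1.0]]
ft_force: [0.6, 1.2, -1.4]
grip_width: 0.0162
gripper_force: 79.3
```

Emit:
move_arm(plan="0 0 0.003 0 0 0 0.01;0 0 0.003 0 0 0 0.01;0 0 0.002 0 0 0 0.01;0 0 0 0 0 0 0.01")

```text
time_s: 14.68
position: [0.5621, -0.1711, 0.1151]
tool_rot: [[0.015, 1.0, -0.0], [1.0, -0.015, 0.0], [0.0, -0.0, -1.0]]
ft_force: [0.7, 0.6, -0.8]
grip_width: 0.016
gripper_force: 79.3
```

Emit:
move_arm(plan="0 0 0.002 0 0 0 0.01;0 0 0.002 0 0 0 0.01;0 0 0 0 0 0 0.01")

```text
time_s: 15.05
position: [0.5621, -0.1711, 0.1111]
tool_rot: [[0.015, 1.0, -0.0], [1.0, -0.015, 0.0], [0.0, -0.0, -1.0]]
ft_force: [0.0, 0.4, -0.9]
grip_width: 0.0165
gripper_force: 79.3
```

Emit:
move_arm(plan="0 0 0.002 0 0 0 0.01;0 0 0.002 0 0 0 0.01;0 0 0 0 0 0 0.01")

```text
time_s: 15.42
position: [0.5621, -0.1713, 0.1072]
tool_rot: [[0.015, 1.0, -0.0], [1.0, -0.015, -0.0], [-0.0, -0.0, -1.0]]
ft_force: [0.3, -0.8, -1.0]
grip_width: 0.0164
gripper_force: 79.3
```

Emit:
move_arm(plan="0 0 0.002 0 0 0 0.01;0 0 0.002 0 0 0 0.01;0 0 0 0 0 0 0.01")

```text
time_s: 15.8
position: [0.5624, -0.1714, 0.1034]
tool_rot: [[0.015, 1.0, 0.001], [1.0, -0.015, -0.0], [-0.0, 0.001, -1.0]]
ft_force: [0.7, -0.6, 1.4]
grip_width: 0.0163
gripper_force: 79.6
```

Emit:
move_arm(plan="0 0 0.002 0 0 0 0.01;0 0 0.001 0 0 0 0.01;0 0 0 0 0 0 0.01", grip_force=110)

```text
time_s: 16.18
position: [0.5627, -0.1715, 0.1013]
tool_rot: [[0.015, 1.0, 0.002], [1.0, -0.015, -0.001], [-0.001, 0.002, -1.0]]
ft_force: [-0.6, -1.0, 7.8]
grip_width: 0.0158
gripper_force: 112.2
```

Emit:
move_arm(plan="0 0 0.002 0 0 0 0.01;0 0 0.001 0 0 0 0.01;0 0 0 0 0 0 0.01")

```text
time_s: 16.55
position: [0.5619, -0.171, 0.0967]
tool_rot: [[0.015, 1.0, -0.001], [1.0, -0.015, 0.0], [0.0, -0.001, -1.0]]
ft_force: [1.2, -1.9, -4.4]
grip_width: 0.0151
gripper_force: 110.3
```

Emit:
move_arm(plan="0 0 0.001 0 0 0 0.01;0 0 0.001 0 0 0 0.01;0 0 0 0 0 0 0.01")

```text
time_s: 16.92
position: [0.5621, -0.1712, 0.0952]
tool_rot: [[0.015, 1.0, -0.0], [1.0, -0.015, 0.0], [0.0, -0.0, -1.0]]
ft_force: [-0.0, -2.4, -0.7]
grip_width: 0.0153
gripper_force: 111.0
```

Emit:
move_arm(plan="0 0 0.001 0 0 0 0.01;0 0 0.001 0 0 0 0.01;0 0 0 0 0 0 0.01")

```text
time_s: 17.3
position: [0.5621, -0.1712, 0.0951]
tool_rot: [[0.015, 1.0, 0.001], [1.0, -0.015, -0.001], [-0.001, 0.001, -1.0]]
ft_force: [-5.6, -0.1, 14.8]
grip_width: 0.0153
gripper_force: 112.8
```

Emit:
move_arm(plan="0 0 0.001 0 0 0 0.01;0 0 0.001 0 0 0 0.01;0 0 0 0 0 0 0.01")

```text
time_s: 17.68
position: [0.5621, -0.1712, 0.095]
tool_rot: [[0.015, 1.0, 0.002], [1.0, -0.015, -0.002], [-0.002, 0.002, -1.0]]
ft_force: [-11.8, 3.0, 29.1]
grip_width: 0.0156
gripper_force: 115.0
```

Emit:
move_arm(plan="0 -0.001 -0.0005 0 0 0 0.01;0 0 0 0 0 0 0.01;0 0 0 0 0 0 0.01;0 0 0 0 0 0 0.01")

```text
time_s: 18.18
position: [0.5621, -0.1712, 0.0951]
tool_rot: [[0.015, 1.0, 0.004], [1.0, -0.015, -0.002], [-0.002, 0.004, -1.0]]
ft_force: [-4.7, 2.0, 23.1]
grip_width: 0.0154
gripper_force: 114.1
```

Run:
```python
from h import *
s=env.observe(); print(s["time_s"],s["position"],s["ft_force"])
im,d=viewer.get_image("scene"); c=proj("scene",[.565,-.17,.07]).astype(int)-[60,50]
cv2.imwrite("pics/end.png",cv2.resize(im[c[1]:c[1]+100,c[0]:c[0]+120,::-1],None,fx=6,fy=6,interpolation=cv2.INTER_CUBIC))
```

```text
18.175 [ 0.56210585 -0.1712436   0.09505576] [-4.66064083  1.95637057 23.13754463]
```

View pics/end.png

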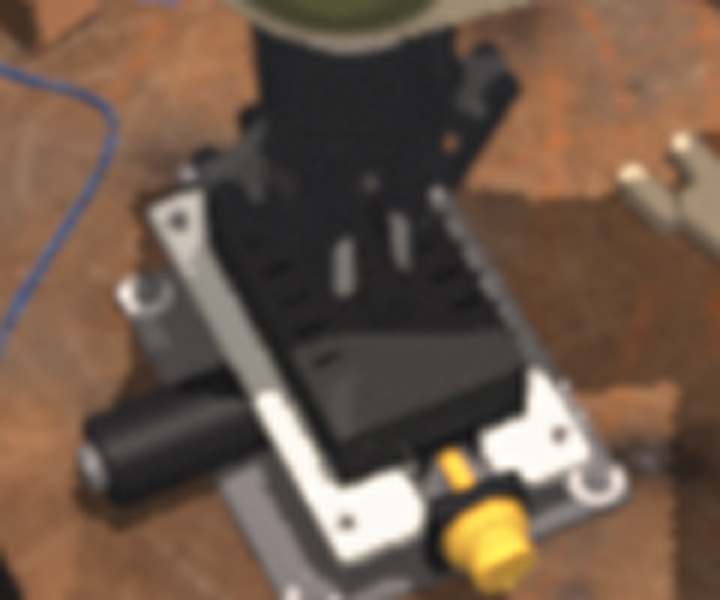

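The guard sits square and flush on the deck, with its +y end at about (430,440) and the guide leaving through the notch at (455,468). It is being held down at about 23 N.

```bash
python3 -c "
from rig import env
print(env.close_job())"
```

```text
the job is handed in; nothing more can be done
None
```

The job is handed in at about 18 s: the pressure arm is clicked shut, the guard is snapped home flush on the deck and held down at about 23 N, and the other things on the bench were left alone.

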